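# Unlatch the spares cage and hold its gate wide

## Robot

A 6-joint arm with a two-finger parallel gripper is mounted at the origin on a cart in front of the work surface, level with it; the furniture and walls round the work are solid. World frame = base frame: x ahead of the robot, y to its left, z up, the work surface at z = 0. Lengths are in m, angles in rad, forces in N, time in s.
With the tool pointing down it reaches from about 0.325 to 0.775 m from the base axis. Payload 5.5 kg.
Tool frame: the origin (TCP) lies on the mounting face of the last link; the fingertips stand 173 mm ahead of it and the grasp point (between the pads) lies 155 mm ahead of it; z points along the fingers, y is the line along which they close (so a half turn about z gives the same grasp; the last joint's range is limited). The gripper opens to 85 mm and grips with 20 to 120 N. Pads are 22 mm wide; open, the fingers measure 114 mm over their backs; the gripper's body (76 mm by 85 mm) begins 54 mm behind the grasp point. The pads swing forward as they close: fully open they stand 13 mm farther back than shut.
Start: joints at [-0.057, 0.091, 1.231, -0, 1.82, -0.057], TCP at [0.6, -0, 0.405] pointing down, gripper open.
Joint ranges: [-2.87, 2.87], [-0.86, 2.18], [0.17, 2.46], [-1.51, 4.65], [0.06, 2.69], [-2.65, 2.65]. Speed limits (rad/s): [2.57, 2.57, 3.01, 3.14, 3.14, 3.14].

## Interface

Orientations are given as [roll, pitch, yaw] about the fixed x, y, z axes, in that order (R = Rz(yaw) Ry(pitch) Rx(roll)).
In Python, from bench import r gives the robot as it stands.
- The arm moves only by the tool send_rows, never from a script. Its arguments are lists of equal length, an entry for each row: "gripper": the opening, from 0 (shut) to 1 (fully open); "delta_pos": the shift along the tool's x, y, z in m, a list of three; "delta_rot": the turn, a rotation vector about the tool's x, y, z in degrees, a list of three. In form: {"gripper": [gripper, ...], "delta_pos": [[tx, ty, tz], ...], "delta_rot": [[rx, ry, rz], ...]}. A call has 1 to 8 rows; each row is the pose to reach, as a shift and turn from the pose commanded when the call began, along the tool's axes at that moment; what a row does not reach only later rows make up. A row lasts 1/8 s, in which the tool goes at most 62.5 mm and 10.7 degrees, less where a joint would pass 70% of its speed; a pose out of reach is approached as far as the arm can. A call with a gripper value outside its range is refused whole. The fingers move at their own pace and stop on an object; "grip_force" is the grip in N (left out, the last holds). Time passes only in rows, so rows that repeat a pose let the fingers close. It gives the time, the measured TCP pose, the force, the opening and the grip force at its end, in the units of the state.
- r.read_state(): the state, without advancing time (a new reading comes with each control period).
- r.read_camera(name): name is "scene" or "side" or "wrist"; returns a dict with "color" (420x560x3 uint8, red, green, blue), "z_map" (420x560 float32, m along the optical axis (not along the pixel's ray), 0 where there is no reading), "fx", "fy", "cx", "cy" (pixels), "k1" (the pictures are not rectified: a ray, as slopes to the right and down, at radius r is drawn at 1 + k1 r^2 times it, then the intrinsics apply), "xyz" and "orientation" of the camera in the world. Camera axes: x right, y down, z forward; pixel columns grow to the right and rows downward; lengths in m; the calibration is good to about 2 mm. A picture is of the moment at which its call begins.
- r.close_job(): hands the job in; it is judged then, once.
The state is a dict: "time": time; "qpos": joint angles; "joint_vel": joint speeds; "joint_torque": joint torques, N m; "position": TCP position; "eef_rot": TCP orientation; "ft_force": force on the tool from outside, world axes, zero at the start; "torque": the same for the moment, N m; "gripper_width": finger opening in m; "grasp_force": force on a finger pad.
Only numpy, scipy, OpenCV 4.12 (cv2) and the standard library are available. Lean on these libraries where they do the work, as an engineer would, in place of code of your own. Each camera call takes 0.05 s, during which the arm holds its last target. There are 200 camera calls.

## Task

Open the grey spares cage on the bench so that a workmate can take the parts out: squeeze the red safety catch together first, then the yellow gate catch (each until its tab stops against its travel; both stay squeezed), and swing the gate out past its click-stop until it stands about square to the opening. A spring pulls the gate back, so finish with the gripper still closed on the gate's blue upright grip, holding the gate wide open and still. Never force the gate while it is latched, and leave the parts in the cage and the other things on the bench where they are.

Things in the scene. Friction and masses are not known exactly. Their poses are not given: they have to be found in the camera images.
- cage: Grey steel cage fixed to the bench, 190 (x) x 200 (y) x 141 mm high with barred back and sides; origin under its centre on the bench, z up, front towards -x. The front opening is shut by a barred gate; above it a roof strip (top 141 mm above the bench) carries the two catches. An apron of the base plate, 8 mm thick, runs 75 mm out in front.
- red_tab (a point): Middle of the sliding red tab of the safety catch, a plate 6 mm thick (cage x), 22 mm wide (cage y), reaching up to 188 mm above the bench; this point is 172 mm above the bench. It faces the fixed dark red_ear 49 mm further along cage +x; free space round both from 160 mm up.
- red_ear (a point): Middle of the fixed dark ear of the red catch (cage x -43, y +30 mm), same plate size as the tab, 172 mm above the bench, top at 188 mm. Pinch tab and ear between the fingers along cage x: 55 mm over the outer faces before, 41 mm squeezed.
- red_catch (a joint): Travel of the red tab towards its ear, 0 to 0.014 m; needs about 5 N plus some drag and stays where it is pushed. While it is out (under 7 mm) a block on it stops the yellow catch from moving.
- yellow_tab (a point): Middle of the sliding yellow tab of the gate catch, a plate 6 mm thick (cage y), 22 mm wide (cage x), top 188 mm above the bench; this point is 172 mm above the bench. Its fixed ear lies 40 mm further along cage -y. Its dark nose hangs in front of the gate's free edge.
- yellow_ear (a point): Middle of the fixed dark ear of the yellow catch (cage x -78, y -108 mm), same plate size, 172 mm above the bench. Pinch tab and ear along cage y: 46 mm over the outer faces before, 32 mm squeezed.
- yellow_catch (a joint): Travel of the yellow tab towards its ear, 0 to 0.014 m; about 5 N plus some drag, stays where it is pushed. The gate is free from 8 mm on.
- gate_hinge (a point): Point on the gate's upright hinge axis, 172 mm above the bench, at the left front corner of the cage (cage x -90, y +78 mm).
- gate (a joint): Gate angle, 0 shut to 1.7 rad; it swings out towards the front (clockwise seen from above) about gate_hinge, against a closing spring (0.08 Nm shut, 0.23 Nm at 1.5 rad). A sprung click-stop in the apron is passed at about 0.5 to 0.7 rad and takes up to about 8 N at the grip; let go beyond it, the gate swings back towards the click-stop or through it.
- gate_grip: The gate's blue upright round grip, a sleeve 18 mm in diameter that spins freely on its steel post; its origin lies on its axis at bench height.
- grip_mid (a point): Middle of the blue upright round grip, 18 mm diameter, blue from 147 to 197 mm above the bench; this point is at 172 mm, above the gate's top edge (127 mm), 133 mm from the hinge axis and 45 mm in front of the gate. The grip is round, so the fingers may turn about it.
- piston: Grey engine piston, 66 mm diameter, 59 mm high, standing in the cage; origin under its centre.
- bearing: Grey ball bearing, 52 mm diameter, 15 mm high, lying in the cage; origin under its centre.
- tape_measure: Yellow and black tape measure, 38x73x62 mm, to leave alone; origin under its centre.
- spark_plug_a: White and steel spark plug, 90 mm long, 20 mm high, to leave alone.
- nut: Big hexagon nut, 42 mm, 18 mm high, to leave alone.
- torch: Black hand torch lying down, 146 mm long, 41 mm thick, to leave alone.

How it is judged:
By the outcome, as a careful person would: the job done as asked, in the order asked, and still so for the second after the job is handed in, while the arm keeps its last pose, push and grip.
It also fails if it takes over 54 s, if anything falls off the work surface, if the arm or the gripper's body presses on something with over 40 N, if the wrist force passes 120 N, or if a joint passes its speed limit or range.

## Working session

There is one attempt and no reset: what is moved stays moved. The work goes in short steps, Python scripts to look and compute and a tool call to move; the robot and the scene stay as the last step left them, time stands still between calls to the robot, and variables do not carry over. Pictures are saved under pics/ and viewed, at most 10 in all, crops included, and the job is handed in when it is done.

Besides the shell and the picture viewer there is one more tool, called after ">>>" as a command line: name --argument value ..., lists and objects as JSON in quotes. send_rows: Moves the arm, as the interface text tells. Its arguments: {"type":"object","properties":{"gripper":{"type":"array","items":{"type":"number"}},"delta_pos":{"type":"array","items":{"type":"array","items":{"type":"number"}}},"delta_rot":{"type":"array","items":{"type":"array","items":{"type":"number"}}},"grip_force":{"type":"number"}},"required":["gripper","delta_pos","delta_rot"]}

```bash
mkdir -p pics; ls; cat > h.py <<'E'
from bench import r
import numpy as np, cv2
from scipy.spatial.transform import Rotation as R
def cam(n):
    c=r.read_camera(n); return c
def pose(c):
    o=np.array(c["orientation"]); 
    return (R.from_euler("xyz",o).as_matrix() if o.shape==(3,) else o), np.array(c["xyz"])
def pts(c,u,v,z=None):
    # world points from pixels: by depth map (z None) or on plane at height z
    u=np.atleast_1d(u).astype(float); v=np.atleast_1d(v).astype(float)
    xd=(u-c["cx"])/c["fx"]; yd=(v-c["cy"])/c["fy"]; x,y=xd.copy(),yd.copy()
    for _ in range(20):
        s=1+c["k1"]*(x*x+y*y); x,y=xd/s,yd/s
    M,t=pose(c); d=np.stack([x,y,np.ones_like(x)],1)@M.T
    if z is None: k=c["z_map"][v.astype(int),u.astype(int)]
    else: k=(z-t[2])/d[:,2]
    return t+d*k[:,None]
E
python3 - <<'E'
from h import *
ims=[]
for n in("scene","side"):
    c=cam(n); np.save(n+".npy",c,allow_pickle=True); print(n,c["xyz"],c["orientation"],c["fx"],c["k1"]); ims.append(c["color"][:,:,::-1])
    cv2.imwrite(f"pics/{n}0.png",ims[-1])
print(r.read_state())
E
```

```text
pics
scene [ 0.83888367 -0.38608148  1.25746775] [-2.62559223  0.00446568  0.41276954] 467.1205488981207 -0.016025753087165435
side [0.85040162 1.04287503 1.03086292] [-2.36648387  0.00951282  2.84077956] 433.75904800261964 -0.13823483894315539
{'time': 0.1, 'qpos': array([-5.67193965e-02,  9.18309890e-02,  1.23174832e+00,  1.56983069e-06,
        1.81981235e+00, -5.67326165e-02]), 'joint_vel': array([ 0.0015846 , -0.0005505 , -0.00134939,  0.00128762,  0.00140494,
       -0.00055354]), 'joint_torque': array([ 2.62064459e-03, -4.60215712e+01, -4.19218469e+01, -9.60827560e-05,
        1.05514470e-02,  1.00166855e-05]), 'position': array([ 6.00063297e-01, -1.67543436e-05,  4.03644951e-01]), 'eef_rot': array([-3.13979663e+00, -1.03527260e-04,  1.57080984e+00]), 'ft_force': array([-0.09778289,  0.24567346, -0.42594451]), 'torque': array([ 0.02644452, -0.04751765, -0.00037355]), 'grasp_force': 0.0, 'gripper_width': 0.08547648039327553}
```

View pics/scene0.png

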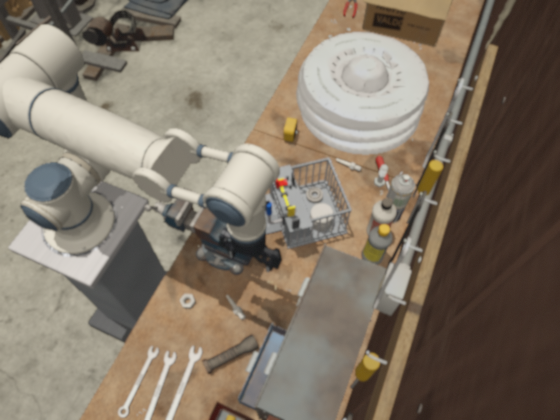

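View pics/side0.png

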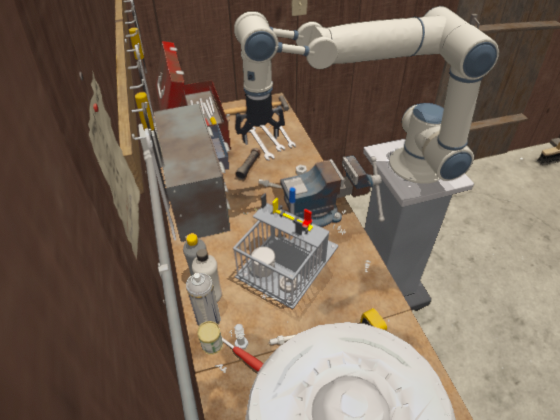

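The scene view shows the cage near (312,205), with the red tab about (281,184), the yellow catch about (289,203), the blue grip about (268,208) and the gripper near (265,255). In the side view the red tab is about (307,216), the yellow tab about (276,205), the blue grip about (292,195), and a vise stands in front of the cage at about (315,190).

```bash
cat > m.py <<'E'
from h import *
rng={"red":[((0,150,110),(8,255,255)),((172,150,110),(180,255,255))],"yellow":[((22,150,110),(34,255,255))],"blue":[((105,130,60),(128,255,255))]}
win={"scene":(255,165,310,240),"side":(255,175,330,250)}
if __name__=="__main__":
  for n in win:
    c=np.load(n+".npy",allow_pickle=True).item(); x0,y0,x1,y1=win[n]
    hsv=cv2.cvtColor(c["color"],cv2.COLOR_RGB2HSV)
    for k,rr in rng.items():
        m=sum(cv2.inRange(hsv,a,b) for a,b in rr); w=np.zeros_like(m); w[y0:y1,x0:x1]=m[y0:y1,x0:x1]
        v,u=np.nonzero(w); P=pts(c,u,v); 
        print(n,k,len(u))
        h=P[:,2]; s=(h>.135)&(h<.21)
        top=h>.178
        print("  all",P[s].mean(0).round(4) if s.any() else None,P[s].min(0).round(3),P[s].max(0).round(3),"top",top.sum(),P[top].mean(0).round(4) if top.any() else 0)
    crop=c["color"][y0:y1,x0:x1,::-1]; cv2.imwrite(f"pics/{n}c.png",cv2.resize(crop,None,fx=7,fy=7,interpolation=cv2.INTER_CUBIC))
E
python3 m.py; python3 - <<'E'
import cv2,numpy as np
a=cv2.imread('pics/scenec.png');b=cv2.imread('pics/sidec.png');h=525
b=b[:525];o=np.hstack([a[:525],b]);o=cv2.resize(o,(800,int(800*o.shape[0]/o.shape[1])));cv2.imwrite('pics/both.png',o)
E
```

```text
scene red 55
  all [0.5562 0.2817 0.1636] [0.547 0.266 0.153] [0.569 0.298 0.19 ] top 10 [0.5509 0.2684 0.185 ]
scene yellow 72
  all [0.6041 0.2228 0.1643] [0.557 0.199 0.144] [0.625 0.281 0.192] top 20 [0.6179 0.2043 0.1848]
scene blue 45
  all [0.5645 0.1815 0.1838] [0.559 0.177 0.157] [0.569 0.191 0.201] top 31 [0.5732 0.163  0.229 ]
side red 125
  all [0.5492 0.2831 0.1664] [0.536 0.269 0.151] [0.565 0.302 0.191] top 25 [0.547  0.2781 0.1845]
side yellow 153
  all [0.5963 0.2368 0.1574] [0.537 0.202 0.14 ] [0.627 0.31  0.19 ] top 25 [0.619  0.2114 0.1845]
side blue 82
  all [0.5627 0.1944 0.176 ] [0.555 0.183 0.15 ] [0.57  0.199 0.2  ] top 36 [0.5622 0.1936 0.1906]
```

View pics/both.png

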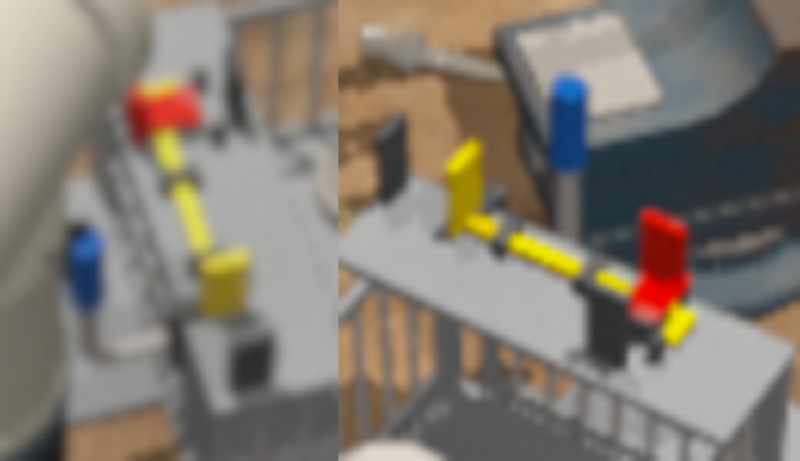

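The crops show the red tab's top, the yellow tab and its dark ear, and the blue grip post clearly, with the vise just beyond the grip. Red-to-yellow distance is 96 mm against 99 expected, which puts the cage yaw at about 38°. I'll move over the red catch and look with the wrist camera.

>>> send_rows --gripper '[1,1,1,1,1,1,1,1]' --delta_pos '[[0.05,-0.005,-0.03],[0.1,-0.01,-0.046],[0.15,-0.015,-0.046],[0.2,-0.02,-0.046],[0.25,-0.025,-0.046],[0.296,-0.027,-0.046],[0.296,-0.027,-0.046],[0.296,-0.027,-0.046]]' --delta_rot '[[0,0,-6],[0,0,-13],[0,0,-20],[0,0,-27],[0,0,-33],[0,0,-37.7],[0,0,-37.7],[0,0,-37.7]]'

```text
time: 1.1
position: [0.5732, 0.2958, 0.4501]
eef_rot: [-3.14, 0.0, 2.228]
ft_force: [-0.3, -0.9, -1.1]
gripper_width: 0.0855
grasp_force: 0.0
```

```bash
python3 - <<'E'
from h import *
from m import rng
c=cam("wrist"); np.save("wrist.npy",c,allow_pickle=True); cv2.imwrite("pics/w1.png",c["color"][:,:,::-1])
s=r.read_state(); print(s["position"],s["eef_rot"],s["ft_force"],c["xyz"])
hsv=cv2.cvtColor(c["color"],cv2.COLOR_RGB2HSV)
for k,rr in rng.items():
    m=sum(cv2.inRange(hsv,a,b) for a,b in rr)
    n,_,st,ce=cv2.connectedComponentsWithStats(m)
    for i in range(1,n):
        if st[i][4]>60:
            v,u=np.nonzero(_==i); P=pts(c,u,v); t=(P[:,2]>.178)&(P[:,2]<.205)
            print(k,st[i],P.min(0).round(3),P.max(0).round(3),"top",t.sum(),P[t].mean(0).round(4) if t.any() else "",P[t].min(0).round(3) if t.any() else "",P[t].max(0).round(3) if t.any() else "")
for n in("scene","side"):
    c=np.load(n+".npy",allow_pickle=True).item(); V,U=np.mgrid[0:420:1,0:560:1]; P=pts(c,U.ravel(),V.ravel())
    g=np.zeros((10,16))
    for x,y,z in P:
        if .3<x<.62 and 0.0<y<.4 and .02<z<.3: 
            i,j=int((y-0)/.04),int((x-.3)/.02); g[i,j]=max(g[i,j],z)
    print(n);print((g*1000).astype(int))
E
```

```text
[0.57327006 0.29516796 0.45042503] [-3.14089662e+00  3.44378589e-04  2.22726036e+00] [-0.52506122 -0.72762265 -0.1671732 ] [0.53197003 0.34801552 0.41944511]
red [542  79  18  68 699] [0.532 0.348 0.011] [0.819 0.584 0.419] top 0   
red [ 228  183   47   44 1136] [ 0.532  0.199 -0.001] [0.571 0.348 0.419] top 254 [0.5447 0.2757 0.1872] [0.537 0.265 0.179] [0.553 0.284 0.19 ]
yellow [247 170  23  13 189] [0.532 0.291 0.146] [0.555 0.348 0.419] top 0   
yellow [250 208  10  22 192] [0.557 0.258 0.143] [0.574 0.278 0.151] top 0   
yellow [252 238  11  40 330] [0.575 0.223 0.143] [0.604 0.258 0.155] top 0   
yellow [244 286  27  44 835] [0.532 0.2   0.141] [0.625 0.348 0.419] top 308 [0.6161 0.2088 0.1851] [0.608 0.2   0.178] [0.625 0.216 0.19 ]
yellow [478 404  23  16 295] [0.532 0.243 0.167] [0.875 0.348 0.419] top 0   
blue [173 276  31  46 751] [0.532 0.18  0.15 ] [0.567 0.348 0.419] top 435 [0.5605 0.1915 0.1922] [0.552 0.18  0.178] [0.567 0.197 0.199]
scene
[[  0   0   0   0   0   0   0  34  40  39  21 299 297   0   0   0]
 [166 169 166   0 168 169 169 165 141 133  95 112 116 111  
[... 520 characters left out ...]
 0   0 143 138 139 135]]
side
[[  0   0   0   0   0   0   0   0   0   0   0 299 298 295   0   0]
 [165 168 169   0 166 165 167 165 140 130 129 130 129 126   0   0]
 [167 169 170  97 166 170 168 166 139 132 135 136 134 125   0   0]
 [166 167 168 104 165 168 167 168 140 132 135 135 132 125   0   0]
 [160 166 167   0 166 167 165 165 135 131 131 127 198 199 147 148]
 [  0   0   0   0   0   0   0   0   0   0   0   0   0 141 155 189]
 [  0   0   0   0   0   0   0   0   0   0   0   0 188 155 154 143]
 [  0   0   0   0   0   0   0   0   0   0 142 176 190 187 187 141]
 [  0   0   0   0   0   0   0   0   0 120 143 143 144 151 144  23]
 [  0   0   0   0   0   0   0   0   0   0   0   0 142 138 140  27]]
```

View pics/w1.png

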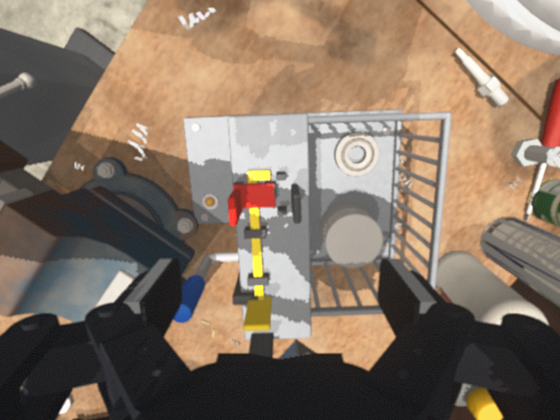

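The wrist view shows the cage almost square to the tool: red tab (238,200), its ear (297,203), yellow tab (257,315), blue grip (187,298). The vise is at lower left, (90,250), close to where the gate swings. One fit for the pose.

```bash
cat > fit.py <<'E'
from h import *
from m import rng
c=np.load("wrist.npy",allow_pickle=True).item()
hsv=cv2.cvtColor(c["color"],cv2.COLOR_RGB2HSV)
V,U=np.mgrid[0:420,0:560]; P=pts(c,U.ravel(),V.ravel()).reshape(420,560,3)
m=(cv2.inRange(hsv,*rng["yellow"][0])>0)&(P[...,2]>.146)&(P[...,2]<.157)
q=P[m][:,:2]; q=q[(q[:,0]<.61)&(q[:,1]>.21)]
l=cv2.fitLine(q.astype(np.float32),cv2.DIST_HUBER,0,.01,.01).ravel(); print("bar",np.degrees(np.arctan2(l[1],l[0]))+90)
m=(np.abs(P[...,2]-.141)<.003)&(U>180)&(U<320)&(V>100)&(V<345)
m=cv2.morphologyEx(m.astype(np.uint8),cv2.MORPH_OPEN,np.ones((3,3))); q=P[m>0][:,:2].astype(np.float32)
print("roof",len(q),cv2.minAreaRect(q*1000))
A=np.array([[-92,30],[-78,-68],[-135,-51]])/1e3; B=np.array([[.545,.2745],[.6165,.208],[.560,.1885]])
a=A-A.mean(0); b=B-B.mean(0); th=np.arctan2((a[:,0]*b[:,1]-a[:,1]*b[:,0]).sum(),(a*b).sum())
for d in(np.degrees(th),38,39,40):
    t=np.radians(d); M=np.array([[np.cos(t),-np.sin(t)],[np.sin(t),np.cos(t)]]); o=B.mean(0)-M@A.mean(0)
    print(d.round(1) if hasattr(d,"round") else d,"o",o.round(4),"res",((A@M.T+o-B)*1e3).round(1).tolist())
    for n,p in dict(red=(-60.5,30),yel=(-78,-95),hinge=(-90,78)).items(): print(n,(M@np.array(p)/1e3+o).round(4))
E
python3 fit.py
```

```text
bar 36.13376
roof 12295 ((588.8947143554688, 261.1134948730469), (70.410888671875, 212.80972290039062), 39.86076354980469)
38.0 o [0.6357 0.3096] res [[-0.3, 2.1], [-0.4, 0.0], [0.7, -2.2]]
red [0.5696 0.296 ]
yel [0.6327 0.1867]
hinge [0.5168 0.3157]
38 o [0.6357 0.3096] res [[-0.3, 2.1], [-0.4, 0.0], [0.7, -2.2]]
red [0.5695 0.296 ]
yel [0.6327 0.1868]
hinge [0.5167 0.3157]
39 o [0.6342 0.3107] res [[-1.2, 1.6], [-0.2, 0.8], [1.4, -2.4]]
red [0.5683 0.2959]
yel [0.6333 0.1878]
hinge [0.5151 0.3147]
40 o [0.6326 0.3117] res [[-2.1, 1.1], [0.1, 1.5], [2.0, -2.6]]
red [0.567  0.2958]
yel [0.634  0.1888]
hinge [0.5136 0.3136]
```

>>> send_rows --gripper '[1,1,1,1,1]' --delta_pos '[[0.002,-0.003,0.04],[0.002,-0.003,0.08],[0.002,-0.003,0.11],[0.002,-0.003,0.12],[0.002,-0.003,0.12]]' --delta_rot '[[0,0,0],[0,0,0],[0,0,0],[0,0,0],[0,0,0]]'

```text
time: 1.78
position: [0.5697, 0.2948, 0.3309]
eef_rot: [-3.141, 0.0, 2.227]
ft_force: [0.0, -0.5, 0.6]
gripper_width: 0.0854
grasp_force: 0.0
```

>>> send_rows --gripper '[0.6,0.5,0.45,0.4,0.3,0.3,0.3,0.3]' --delta_pos '[[0,0,0],[0,0,0],[0,0,0],[0,0,0],[0,0,0],[0,0,0],[0,0,0],[0,0,0]]' --delta_rot '[[0,0,0],[0,0,0],[0,0,0],[0,0,0],[0,0,0],[0,0,0],[0,0,0],[0,0,0]]' --grip_force 30

```text
time: 2.78
position: [0.5684, 0.2948, 0.3336]
eef_rot: [-3.139, 0.001, 2.229]
ft_force: [-9.9, -8.2, 8.7]
gripper_width: 0.0399
grasp_force: 31.6
```

>>> send_rows --gripper '[1,1,1,1,1,1,1,1]' --delta_pos '[[0,0,0],[0,0,0],[0,0,0],[0,0,-0.03],[0,0,-0.07],[-0.02,-0.003,-0.08],[-0.05,-0.007,-0.08],[-0.08,-0.011,-0.08]]' --delta_rot '[[0,0,0],[0,0,0],[0,0,0],[0,0,0],[0,0,0],[0,0,10],[0,0,20],[0,0,30]]'

```text
time: 3.78
position: [0.61, 0.2253, 0.411]
eef_rot: [3.141, -0.0, 1.7]
ft_force: [0.3, 0.0, -0.7]
gripper_width: 0.0854
grasp_force: 0.0
```

```bash
python3 - <<'E'
from h import *
s=r.read_state(); print(s["time"],s["position"],s["eef_rot"],s["ft_force"],s["gripper_width"],s["qpos"])
E
```

```text
3.775 [0.61004758 0.22528467 0.41103691] [ 3.14068462e+00 -2.09053043e-04  1.70009981e+00] [ 0.26941439  0.00488152 -0.68016753] 0.08539564056799621 [3.01436461e-01 2.31394863e-01 1.06428154e+00 5.23894940e-05
 1.84498583e+00 1.72147283e-01]
```

>>> send_rows --gripper '[1,1,1,1,1,1,1]' --delta_pos '[[-0.02,0.009,0],[-0.041,0.018,0],[-0.041,0.018,0],[-0.041,0.018,0],[-0.041,0.018,0],[-0.041,0.018,0],[-0.041,0.018,0]]' --delta_rot '[[0,0,10],[0,0,20],[0,0,30],[0,0,40],[0,0,50],[0,0,60],[0,0,60]]'

```text
time: 4.65
position: [0.6331, 0.1876, 0.4107]
eef_rot: [3.142, -0.0, 0.66]
ft_force: [0.3, 0.1, -0.5]
gripper_width: 0.0854
grasp_force: 0.0
```

```bash
python3 - <<'E'
from h import *
from m import rng
c=cam("side"); cv2.imwrite("pics/s2.png",cv2.resize(c["color"][150:270,230:350,::-1],None,fx=5,fy=5,interpolation=cv2.INTER_CUBIC))
c2=cam("wrist"); cv2.imwrite("pics/w2.png",c2["color"][:,:,::-1])
s=r.read_state(); print(s["position"],s["eef_rot"])
for n,c in(("side",c),("wrist",c2)):
  hsv=cv2.cvtColor(c["color"],cv2.COLOR_RGB2HSV)
  for k,rr in rng.items():
    m=sum(cv2.inRange(hsv,a,b) for a,b in rr); v,u=np.nonzero(m); P=pts(c,u,v)
    t=(P[:,2]>.176)&(P[:,2]<.205)&(P[:,0]>.5)&(P[:,0]<.68)&(P[:,1]>.14)&(P[:,1]<.33)
    if t.any(): print(n,k,t.sum(),P[t].mean(0).round(4),P[t].min(0).round(3),P[t].max(0).round(3))
E
```

```text
[0.63302741 0.18759109 0.41064025] [-3.14158862e+00 -9.61413533e-05  6.61692586e-01]
side red 28 [0.5557 0.2871 0.1836] [0.549 0.278 0.176] [0.563 0.295 0.189]
side yellow 24 [0.6179 0.2107 0.184 ] [0.61  0.2   0.176] [0.626 0.219 0.189]
side blue 47 [0.5625 0.1931 0.1888] [0.554 0.181 0.176] [0.57  0.199 0.199]
wrist red 462 [0.5574 0.2814 0.185 ] [0.547 0.273 0.176] [0.587 0.296 0.189]
wrist yellow 386 [0.6191 0.2074 0.1861] [0.609 0.198 0.176] [0.627 0.215 0.19 ]
wrist blue 909 [0.5634 0.1879 0.1921] [0.551 0.178 0.176] [0.57  0.196 0.199]
```

View pics/w2.png

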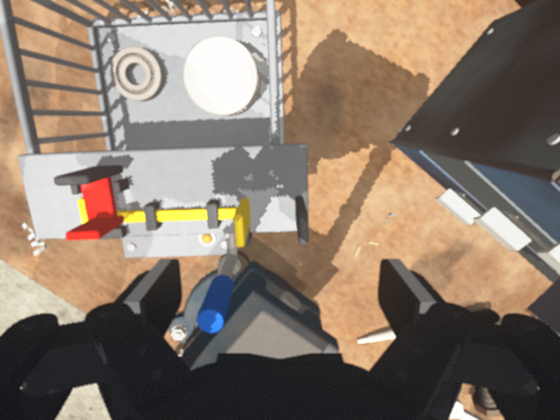

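The red tab has travelled its 14 mm. In this view the yellow tab (242,220) and its dark ear (303,220) sit between the open fingers. Now the yellow catch.

>>> send_rows --gripper '[1,1,1,1]' --delta_pos '[[0,0.002,0.04],[0,0.002,0.07],[0,0.002,0.08],[0,0.002,0.08]]' --delta_rot '[[0,0,0],[0,0,0],[0,0,0],[0,0,0]]'

```text
time: 5.25
position: [0.6342, 0.1859, 0.3305]
eef_rot: [-3.141, 0.001, 0.659]
ft_force: [0.5, -0.3, 0.1]
gripper_width: 0.0856
grasp_force: 0.0
```

>>> send_rows --gripper '[0.6,0.5,0.45,0.4,0.3,0.25,0.2,0.2]' --delta_pos '[[0,0,0],[0,0,0],[0,0,0],[0,0,0],[0,0,0],[0,0,0],[0,0,0],[0,0,0]]' --delta_rot '[[0,0,0],[0,0,0],[0,0,0],[0,0,0],[0,0,0],[0,0,0],[0,0,0],[0,0,0]]' --grip_force 30

```text
time: 6.25
position: [0.6343, 0.1864, 0.3332]
eef_rot: [3.14, -0.004, 0.659]
ft_force: [-0.6, 2.9, 6.6]
gripper_width: 0.0311
grasp_force: 32.6
```

>>> send_rows --gripper '[1,1,1,1,1,1]' --delta_pos '[[0,0,0],[0,0,0],[0,0,0],[0,0,-0.04],[0,0,-0.08],[0,0,-0.08]]' --delta_rot '[[0,0,0],[0,0,0],[0,0,0],[0,0,0],[0,0,0],[0,0,0]]'

```text
time: 7.0
position: [0.6341, 0.1857, 0.4157]
eef_rot: [3.138, -0.007, 0.658]
ft_force: [-0.0, 0.9, -0.6]
gripper_width: 0.0855
grasp_force: 0.0
```

```bash
python3 - <<'E'
from h import *
from m import rng
c=np.load("side.npy",allow_pickle=True).item(); V,U=np.mgrid[0:420,0:560]; P=pts(c,U.ravel(),V.ravel())
for lo,hi in((.04,.11),(.11,.15),(.15,.165),(.165,.175),(.175,.21)):
  for x in np.arange(.30,.60,.03):
    s=(P[:,2]>lo)&(P[:,2]<hi)&(P[:,0]>x)&(P[:,0]<x+.03)&(P[:,1]<.24)&(P[:,1]>0)
    if s.sum()>2: print(lo,round(x,2),"ymax",np.sort(P[s,1])[-2].round(3),s.sum())
w=cam("wrist"); np.save("wrist3.npy",w,allow_pickle=True)
s=r.read_state(); print(s["position"],s["eef_rot"],s["qpos"],s["time"])
hsv=cv2.cvtColor(w["color"],cv2.COLOR_RGB2HSV)
for k,rr in rng.items():
    m=sum(cv2.inRange(hsv,a,b) for a,b in rr); v,u=np.nonzero(m); P=pts(w,u,v)
    t=(P[:,2]>.176)&(P[:,2]<.205)&(P[:,0]>.5)&(P[:,0]<.68)&(P[:,1]>.14)&(P[:,1]<.33)
    if t.any(): print(k,t.sum(),P[t].mean(0).round(4),P[t].min(0).round(3),P[t].max(0).round(3))
E
```

```text
0.04 0.3 ymax 0.152 68
0.04 0.33 ymax 0.15 177
0.04 0.36 ymax 0.14 76
0.04 0.39 ymax 0.164 68
0.04 0.42 ymax 0.165 141
0.04 0.45 ymax 0.166 139
0.04 0.48 ymax 0.163 107
0.04 0.51 ymax 0.164 135
0.04 0.54 ymax 0.194 76
0.04 0.57 ymax 0.235 14
0.11 0.3 ymax 0.165 78
0.11 0.33 ymax 0.163 125
0.11 0.36 ymax 0.16 5
0.11 0.39 ymax 0.165 80
0.11 0.42 ymax 0.165 95
0.11 0.45 ymax 0.165 319
0.11 0.48 ymax 0.165 245
0.11 0.51 ymax 0.165 233
0.11 0.54 ymax 0.196 174
0.11 0.57 ymax 0.24 38
0.15 0.3 ymax 0.164 104
0.15 0.33 ymax 0.164 154
0.15 0.36 ymax 0.162 26
0.15 0.39 ymax 0.164 165
0.15 0.42 ymax 0.163 208
0.15 0.45 ymax 0.146 10
0.15 0.54 ymax 0.197 24
0.15 0.57 ymax 0.223 4
0.165 0.3 ymax 0.15 34
0.165 0.33 ymax 0.16 38
0.165 0.39 ymax 0.161 62
0.165 0.42 ymax 0.161 54
0.165 0.54 ymax 0.198 12
0.175 0.54 ymax 0.198 50
[0.63424458 0.18573267 0.41280847] [ 3.13980758 -0.00345521  0.6576909 ] [ 2.33458426e-01  2.60624277e-01  1.02720488e+00 -2.12837764e-04
  1.84987980e+00  1.14650791e+00] 7.05
red 436 [0.5569 0.2813 0.185 ] [0.547 0.273 0.176] [0.587 0.295 0.189]
yellow 361 [0.6275 0.197  0.1865] [0.617 0.188 0.176] [0.635 0.205 0.189]
blue 859 [0.5635 0.1878 0.1922] [0.552 0.178 0.176] [0.57  0.196 0.199]
```

Both catches are squeezed (yellow moved 13–14 mm). The vise edge is at y≈0.165 with its top at about 0.17, so I'll grip the post high and hold the yaw constant.

>>> send_rows --gripper '[1,1,1,1,1,1]' --delta_pos '[[-0.028,-0.023,0],[-0.057,-0.047,0],[-0.057,-0.047,0.02],[-0.057,-0.047,0.05],[-0.057,-0.047,0.066],[-0.057,-0.047,0.066]]' --delta_rot '[[0,0,0],[0,0,0],[0,0,0],[0,0,0],[0,0,0],[0,0,0]]'

```text
time: 7.8
position: [0.5602, 0.1881, 0.342]
eef_rot: [-3.14, 0.004, 0.658]
ft_force: [-0.1, -1.0, 1.3]
gripper_width: 0.0854
grasp_force: 0.0
```

>>> send_rows --gripper '[0.6,0.5,0.4,0.3,0.2,0.1,0.05,0.05]' --delta_pos '[[0,0,0],[0,0,0],[0,0,0],[0,0,0],[0,0,0],[0,0,0],[0,0,0],[0,0,0]]' --delta_rot '[[0,0,0],[0,0,0],[0,0,0],[0,0,0],[0,0,0],[0,0,0],[0,0,0],[0,0,0]]' --grip_force 50

```text
time: 8.8
position: [0.5605, 0.188, 0.3451]
eef_rot: [3.141, -0.001, 0.658]
ft_force: [2.4, -2.9, 2.7]
gripper_width: 0.0166
grasp_force: 48.8
```

```bash
python3 - <<'E'
from h import *
s=r.read_state(); print(s["position"],s["eef_rot"],s["ft_force"],s["gripper_width"])
p=s["position"][:2]; h=np.array([.5167,.3157]); d=p-h; print("rad",np.hypot(*d),np.degrees(np.arctan2(d[1],d[0])))
y=s["eef_rot"][2]; X=np.array([np.cos(y),np.sin(y)]); Y=np.array([np.sin(y),-np.cos(y)])
for t in range(0,100,5):
    a=np.radians(-t); M=np.array([[np.cos(a),-np.sin(a)],[np.sin(a),np.cos(a)]]); e=M@d-d; print(t,(h+M@d).round(3),"tool",(e@X).round(4),(e@Y).round(4))
c=cam("side"); cv2.imwrite("pics/s3.png",cv2.resize(c["color"][120:270,210:360,::-1],None,fx=4,fy=4,interpolation=cv2.INTER_CUBIC))
E
```

```text
[0.56052419 0.1879578  0.34514418] [ 3.14058125e+00 -6.66714198e-04  6.57523640e-01] [ 2.43365782 -2.91431935  2.72366217] 0.01659162067146505
rad 0.1350504706177038 -71.06457295381847
0 [0.561 0.188] tool 0.0 0.0
5 [0.549 0.185] tool -0.011 -0.0043
10 [0.538 0.182] tool -0.0215 -0.0095
15 [0.526 0.181] tool -0.0316 -0.0156
20 [0.514 0.181] tool -0.0411 -0.0226
25 [0.502 0.181] tool -0.05 -0.0303
30 [0.491 0.183] tool -0.0581 -0.0388
35 [0.479 0.186] tool -0.0655 -0.048
40 [0.468 0.19 ] tool -0.0721 -0.0578
45 [0.457 0.194] tool -0.0777 -0.0681
50 [0.447 0.2  ] tool -0.0825 -0.0789
55 [0.437 0.207] tool -0.0863 -0.0901
60 [0.428 0.214] tool -0.0891 -0.1015
65 [0.419 0.222] tool -0.0909 -0.1132
70 [0.412 0.231] tool -0.0916 -0.1249
75 [0.405 0.24 ] tool -0.0914 -0.1367
80 [0.399 0.25 ] tool -0.0901 -0.1484
85 [0.393 0.261] tool -0.0878 -0.16
90 [0.389 0.272] tool -0.0845 -0.1713
95 [0.386 0.283] tool -0.0802 -0.1823
```

View pics/s3.png

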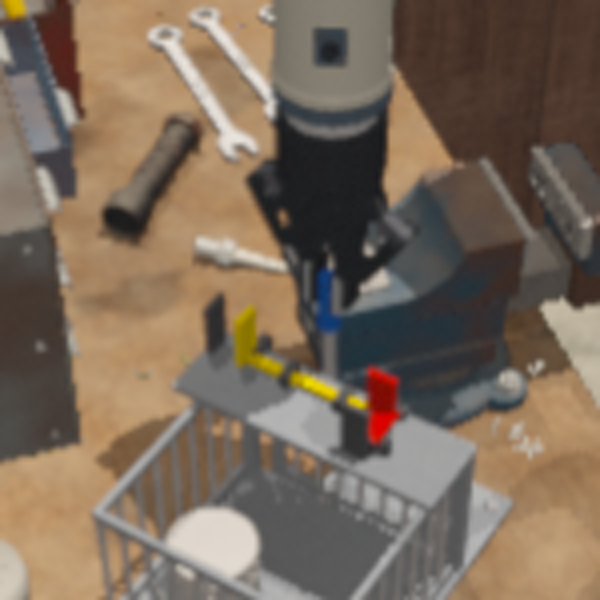

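The side view shows the fingers closed on the blue grip at (327,300), with both tabs squeezed: yellow (247,335), red (380,390). Next, the first few degrees of swing, slowly.

>>> send_rows --gripper '[0.05,0.05,0.05,0.05,0.05]' --delta_pos '[[-0.0055,-0.0021,0],[-0.011,-0.0043,0],[-0.0215,-0.0095,0],[-0.0316,-0.0156,0],[-0.0316,-0.0156,0]]' --delta_rot '[[0,0,0],[0,0,0],[0,0,0],[0,0,0],[0,0,0]]'

```text
time: 9.48
position: [0.5251, 0.1806, 0.3452]
eef_rot: [3.14, 0.001, 0.657]
ft_force: [1.0, -6.2, 4.6]
gripper_width: 0.016
grasp_force: 49.2
```

>>> send_rows --gripper '[0.05,0.05,0.05,0.05,0.05,0.05,0.05,0.05]' --delta_pos '[[-0.0095,-0.007,0],[-0.0184,-0.0147,0],[-0.0265,-0.0232,0],[-0.0339,-0.0324,0],[-0.0405,-0.0422,0],[-0.0461,-0.0525,0],[-0.0509,-0.0633,0],[-0.0509,-0.0633,0]]' --delta_rot '[[0,0,0],[0,0,0],[0,0,0],[0,0,0],[0,0,0],[0,0,0],[0,0,0],[0,0,0]]'

```text
time: 10.48
position: [0.4456, 0.2001, 0.3451]
eef_rot: [3.142, 0.002, 0.659]
ft_force: [-2.2, -5.2, 5.3]
gripper_width: 0.0163
grasp_force: 49.9
```

```bash
python3 - <<'E'
from h import *
s=r.read_state(); print(s["position"],s["ft_force"],s["gripper_width"],s["grasp_force"],s["qpos"])
c=cam("side"); cv2.imwrite("pics/s4.png",cv2.resize(c["color"][120:270,210:360,::-1],None,fx=4,fy=4,interpolation=cv2.INTER_CUBIC))
E
```

```text
[0.44564026 0.20011523 0.3451346 ] [-2.24980687 -5.19979653  5.26077016] 0.01629678312847377 49.94164824485779 [ 3.52604524e-01 -2.14034528e-01  1.62867809e+00 -5.77628720e-04
  1.72875046e+00  1.26476290e+00]
```

View pics/s4.png

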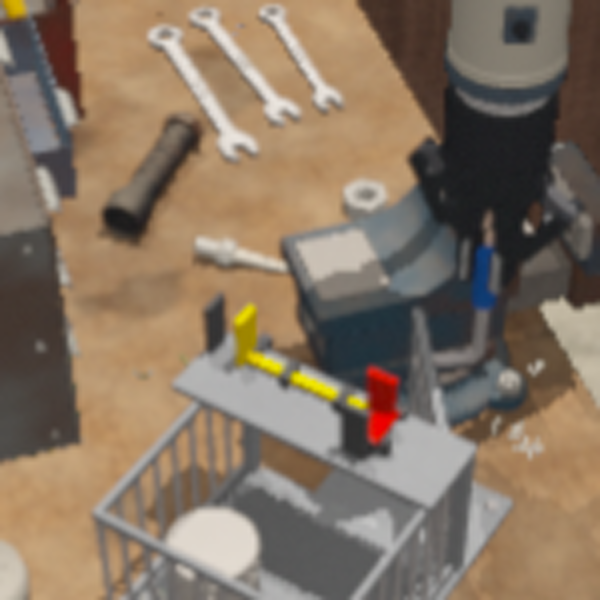

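The gate stands about half open, with the grip held at (485,275) and past the click-stop. Swinging on to 90°.

>>> send_rows --gripper '[0.05,0.05,0.05,0.05,0.05,0.05,0.05,0.05]' --delta_pos '[[-0.0038,-0.0112,0],[-0.0066,-0.0226,0],[-0.0084,-0.0343,0],[-0.0091,-0.046,0],[-0.0089,-0.0578,0],[-0.0076,-0.0695,0],[-0.0053,-0.0811,0],[-0.002,-0.0924,0]]' --delta_rot '[[0,0,0],[0,0,0],[0,0,0],[0,0,0],[0,0,0],[0,0,0],[0,0,0],[0,0,0]]'

```text
time: 11.52
position: [0.3884, 0.2727, 0.3451]
eef_rot: [-3.142, -0.001, 0.658]
ft_force: [2.6, -2.0, 3.8]
gripper_width: 0.0164
grasp_force: 49.9
```

>>> send_rows --gripper '[0.05,0.05,0.05,0.05,0.05,0.05,0.05,0.05]' --delta_pos '[[0,0,0],[0,0,0],[0,0,0],[0,0,0],[0,0,0],[0,0,0],[0,0,0],[0,0,0]]' --delta_rot '[[0,0,0],[0,0,0],[0,0,0],[0,0,0],[0,0,0],[0,0,0],[0,0,0],[0,0,0]]'

```text
time: 12.52
position: [0.3885, 0.2725, 0.3451]
eef_rot: [-3.141, -0.001, 0.658]
ft_force: [-0.0, -1.7, 5.8]
gripper_width: 0.0162
grasp_force: 49.9
```

```bash
python3 - <<'E'
from h import *
s=r.read_state(); print(s["time"],s["position"],s["ft_force"],s["gripper_width"],s["grasp_force"],s["qpos"])
from m import rng
d=s["position"][:2]-np.array([.5167,.3157]); print("angle",-71.06-np.degrees(np.arctan2(d[1],d[0])),np.hypot(*d))
c=cam("side"); cv2.imwrite("pics/s5.png",cv2.resize(c["color"][120:270,210:410,::-1],None,fx=4,fy=4,interpolation=cv2.INTER_CUBIC))
hsv=cv2.cvtColor(c["color"],cv2.COLOR_RGB2HSV)
for k,rr in rng.items():
    m=sum(cv2.inRange(hsv,a,b) for a,b in rr); v,u=np.nonzero(m); P=pts(c,u,v)
    t=(P[:,2]>.147)&(P[:,2]<.205)&(P[:,0]>.35)&(P[:,0]<.68)&(P[:,1]>.14)&(P[:,1]<.33)
    if k!="blue": t&=P[:,2]>.176
    if t.any(): print(k,t.sum(),P[t].mean(0).round(4))
E
```

```text
12.525 [0.38854709 0.27248392 0.34506115] [-0.02691274 -1.71052592  5.75550342] 0.016226153834361663 49.92460548877716 [ 5.39628146e-01 -2.53903474e-01  1.66260036e+00  7.37599097e-04
  1.73220584e+00  1.45209689e+00]
angle 90.30472150969999 0.1352434804289274
red 30 [0.5557 0.287  0.1832]
yellow 25 [0.6274 0.2007 0.1844]
blue 61 [0.3918 0.2769 0.1809]
```

View pics/s5.png

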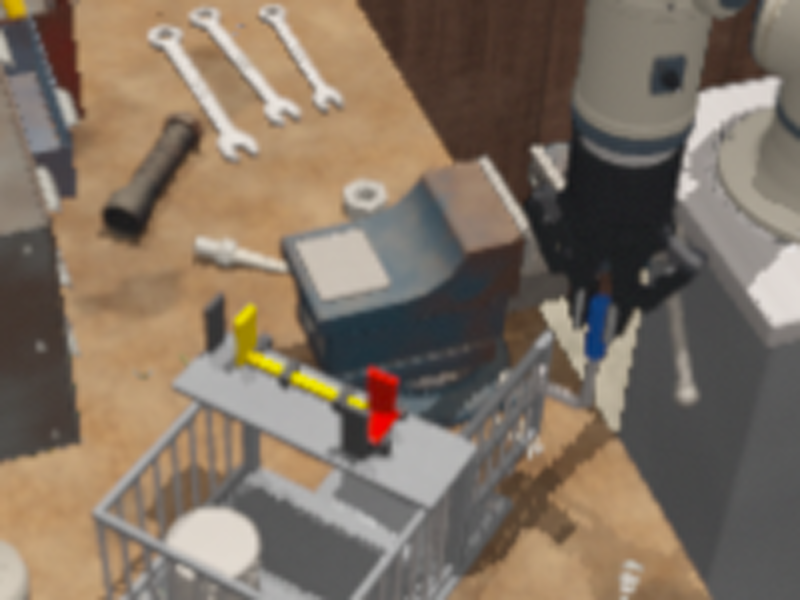

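The gate stands square to the opening, with the blue grip at (598,325) held in the fingers, both tabs still squeezed and everything still.

```bash
python3 -c "
from bench import r
print(r.close_job())"
```

```text
the job is handed in; nothing more can be done
None
```

I squeezed the red catch, then the yellow catch, and swung the gate out to about 90°; the gripper is still closed on the blue grip, holding it open and still, and the job was handed in at about 12.5 s with no result reported back.

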